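Pack the bracket and hold the hidden bolt head

TASK

Take the thin horseshoe packer (not the thick one) out of the parts crate and drop it astride the bolt, between the two front plates of the bracket, so that it stands on the bracket's base, and let go of it. Then reach down into the narrow gap behind the bracket, grip the square bolt head there, turn it until the spanner on the nut in front is level, and finish while still holding the head like that, so that the bolt cannot turn; leave the thick packer where it is and do not hold the spanner itself.

Things in the scene. Friction and masses are not known exactly. Their poses are not given: they have to be found in the camera images.
- packer_mid (a point): Thin horseshoe packer, steel, 18 (its x) x 50 (y) x 96 mm tall, 0.3 kg, standing in the crate. Point: its centre, 48 mm above the feet, z up. Slot between the legs 22 mm wide, open below, 62 mm deep. Shoulders 70 mm above the feet; on them a grip tab 26 (y) x 18 (x) x 26 mm tall: grip across its 26 mm. Half a turn looks the same.
- thick_packer_mid (a point): Thick horseshoe packer: same shape and height, but 32 mm thick (its x), too thick for the bracket. It stands beside the thin one in the crate, about 80 mm away, and stays there. Point: its centre, 48 mm above its feet.
- crate: Open grey steel crate, 150 (x) x 190 (y) x 45 mm tall, walls and floor 4 mm, fixed; origin at the centre of its underside. It also holds a nozzle and two clamping bolts, up to 58 mm tall.
- bracket: Fixed dark steel bracket; origin on the work surface, x points to the back, away from the robot. Base plate 8 mm thick, 100 mm wide (y), x = -72 to +50 mm. Three upright plates 6 mm thick, 90 mm wide, tops 76 mm above the work surface, centred at x = -57, -25 and +31 mm. The bolt runs along x through the first two.
- bay (a point): Where the packer's feet belong: middle of the 26 mm free space between the two front plates, on top of the base plate (8 mm above the work surface), at x = -41 mm, y = 0 of the bracket and with its axes. The packer stands with its thickness along x; the bolt (14 mm thick) crosses 52 mm above this point.
- head_mid (a point): Centre of the square bolt head, 24 x 24 mm, 20 mm long (its x, the bolt axis), in the 50 mm gap (open at top and sides) between second and third plates: 60 mm above the work surface, x = -2 mm, y = 0 of the bracket. Free in front of the head 10 mm, behind 20 mm. Its y and z are square to the flats and turn with it. Seated, the packer's tab reaches 104 mm high, 30 mm in front of this point.
- bolt (a joint): Turn of bolt, head, nut and spanner about the bracket's +x, rad. 0: spanner level (it points to the bracket's -y), two flats of the head upright. The spanner's weight (0.1 to 0.2 N m) turns it to its stop at +0.22, at the start and whenever the head is let go; it turns freely down to -0.5.
- nut_spanner: Combination spanner, 190 mm long, on the nut in front of the first plate, pointing sideways (bracket's -y); it turns with the bolt. Do not push it by hand.
- bolt_head: The square bolt head itself; origin at its centre.
- packer: The thin packer; origin midway between its feet.

How it is judged:
By the outcome, as a careful person would: the job done as asked, in the order asked, and still so for the second after the job is handed in, while the arm keeps its last pose, push and grip.
It also fails if it takes over 48 s, if anything falls off the work surface, if the arm or the gripper's body presses on something with over 40 N, if the wrist force passes 120 N, or if a joint passes its speed limit or range.

ROBOT

A 6-joint arm with a two-finger parallel gripper is mounted at the origin on a cart in front of the work surface, level with it; the furniture and walls round the work are solid. World frame = base frame: x ahead of the robot, y to its left, z up, the work surface at z = 0. Lengths are in m, angles in rad, forces in N, time in s.
With the tool pointing down it reaches from about 0.325 to 0.9 m from the base axis. Payload 6.1 kg.
Tool frame: the origin (TCP) lies on the centre line of the jaws, within the pads' length; the fingertips stand 25 mm ahead of it and the grasp point (between the pads) lies 6 mm ahead of it; z points along the fingers, y is the direction in which the jaws open and shut (so a half turn about z gives the same grasp; the last joint's range is limited). The gripper opens to 87 mm and grips with 3 to 60 N. Pads are 19 mm wide; open, the fingers measure 117 mm over their backs; the gripper's body (75 mm by 190 mm) begins 51 mm behind the grasp point.
Start: joints at [1.022, 0.22, 1.526, -0, 1.395, -0.126], TCP at [0.256, 0.57, 0.248] pointing down, gripper open.
Joint ranges: [-2.98, 2.98], [-0.91, 2.08], [0.09, 2.57], [-1.24, 4.39], [0.2, 2.65], [-2.68, 2.68]. Speed limits (rad/s): [2.57, 2.57, 3.01, 3.14, 3.14, 3.14].

INTERFACE

Orientations are given as a unit quaternion [x, y, z, w].
In Python, from cell import arm, eyes, order gives the robot as it stands. The module is installed in compiled form; this text tells all that it offers.
- The arm moves only by the tool drive_tool, never from a script. Its argument "steps" is a list of rows, each an object of numbers: "dx", "dy", "dz": the shift along the world's x, y, z in m; "rx", "ry", "rz": the turn, a rotation vector about the world's x, y, z in rad. A call has 1 to 5 rows; each row shifts and turns the pose as measured when the row begins; what a row does not reach is not made up. A row lasts 1/8 s, in which the tool goes at most 62.5 mm and 10.7 degrees, less where a joint would pass 70% of its speed; a pose out of reach is approached as far as the arm can. A call is refused whole if a number of a shift passes 0.0625 or a number of a turn 0.188, either way. A call with a gripper value outside its range is refused whole. "gripper" is the opening, from 0 (shut) to 1 (fully open), set as the call begins (left out, the last holds). The fingers move at their own pace and stop on an object; "grip_force" is the grip in N (left out, the last holds). Time passes only in rows, so rows that do not move let the fingers close. It gives the time, the measured TCP pose, the force and the opening at its end, in the units of the state.
- arm.observe(): the state, without advancing time (a new reading comes with each control period).
- eyes.grab_frame(name): name is "side" or "top" or "wrist"; returns (picture, depth): 400x640x3 uint8, red, green, blue; 400x640 float32, m along the optical axis (not along the pixel's ray), 0 where there is no reading.
- eyes.camera_params(name): a dict with "vertical_fov" (degrees; the focal length in pixels is half the picture's height over the tangent of half this angle, whatever the lens; pixels are square), "cx", "cy" (the principal point, pixels), "camera_from_world" (4x4, takes a point from world to camera coordinates). Camera axes: x right, y up, looking along -z (the intrinsics and any distortion apply to the point x, -y, -z); pixel columns grow to the right and rows downward; lengths in m; the calibration is good to about 2 mm. A picture is of the moment at which its call begins: read the wrist's pose just before it. camera_params takes no time and is no camera call; for the wrist camera it gives the pose at the moment of the call.
- order.close_job(): hands the job in, once; it reports no verdict.
The state is a dict: "time_s": time; "joints": joint angles; "qd": joint speeds; "joint_torque": joint torques, N m; "tool_pos": TCP position; "orientation": TCP orientation; "wrist_force": force on the tool from outside, world axes, zero at the start; "wrist_torque": the same for the moment, N m; "finger_gap": opening from 0.0 (shut) to 1.0 (fully open).
Only numpy, scipy, OpenCV 4.12 (cv2) and the standard library are available. Lean on these libraries where they do the work, as an engineer would, in place of code of your own. Each camera call takes 0.05 s, during which the arm holds its last target. There are 200 camera calls.

## Working session

There is one attempt and no reset: what is moved stays moved. The work goes in short steps, Python scripts to look and compute and a tool call to move; the robot and the scene stay as the last step left them, time stands still between calls to the robot, and variables do not carry over. Pictures are saved under pics/ and viewed, about 8 in all and at most 12, crops included, and the job is handed in when it is done.

Besides the shell and the picture viewer there is one more tool, called after "Call:" by a JSON object that holds its "api" and its "payload". drive_tool: Moves the arm, as the interface text tells. Its arguments: {"type":"object","properties":{"steps":{"type":"array","items":{"type":"object","properties":{"dx":{"type":"number"},"dy":{"type":"number"},"dz":{"type":"number"},"rx":{"type":"number"},"ry":{"type":"number"},"rz":{"type":"number"}}}},"gripper":{"type":"number"},"grip_force":{"type":"number"}},"required":["steps"]}

```bash
mkdir -p pics; cat > h.py <<'E'
import numpy as np, cv2
from cell import arm, eyes, order
def grab(n,save=None):
    P=eyes.camera_params(n); im,d=eyes.grab_frame(n)
    if save: cv2.imwrite('pics/'+save,im[:,:,::-1])
    return im,d,P
def pts(d,P):
    h,w=d.shape; f=h/2/np.tan(np.radians(P['vertical_fov'])/2)
    v,u=np.mgrid[:h,:w]
    c=np.stack([(u-P['cx'])/f*d,-(v-P['cy'])/f*d,-d,np.ones_like(d)],-1)
    X=c@np.linalg.inv(P['camera_from_world']).T
    X[d==0]=np.nan
    return X[...,:3]
E
python3 - <<'E'
from h import *
for n in('top','side'):
    im,d,P=grab(n,n+'0.png'); np.savez(n+'0.npz',im=im,d=d,**P); print(n,{k:v for k,v in P.items()}, (d>0).mean())
s=arm.observe(); print(s)
E
```

```text
top {'vertical_fov': 47.794003482618464, 'cx': 320.6429442270897, 'cy': 197.98589629698293, 'camera_from_world': array([[ 0.00577257, -0.99957965, -0.02841124,  0.05789239],
       [ 0.98753329,  0.00122903,  0.15740547, -0.52255454],
       [-0.15730439, -0.02896568,  0.98712528, -1.00490988],
       [ 0.        ,  0.        ,  0.        ,  1.        ]])} 0.99596484375
side {'vertical_fov': 54.75932979622524, 'cx': 318.89244407127404, 'cy': 199.79027633888714, 'camera_from_world': array([[-0.99555793, -0.09050621, -0.02594295,  0.54496229],
       [ 0.01121812, -0.38761218,  0.92175428, -0.0727348 ],
       [-0.09348029,  0.91736875,  0.38690569, -0.87952954],
       [ 0.        ,  0.        ,  0.        ,  1.        ]])} 0.99616796875
{'time_s': 0.1, 'joints': array([ 1.02190148e+00,  2.21161480e-01,  1.52751645e+00,  3.94030486e-06,
        1.39466956e+00, -1.26097787e-01]), 'qd': array([ 0.00059532, -0.00287543, -0.00205976, -0.00099999, -0.00110173,
       -0.00080592]), 'joint_torque': array([ 5.18969846e-04, -4.95943594e+01, -3.88519049e+01,  7.01790489e-02,
        5.15650457e-02, -6.35852211e-05]), 'tool_pos': array([0.25617549, 0.56952172, 0.24652734]), 'orientation': array([ 2.09827762e-01,  9.77737971e-01, -8.27278991e-04, -2.92366046e-04]), 'wrist_force': array([-0.30821657,  0.16803142, -0.16485286]), 'wrist_torque': array([ 0.04033731, -0.00346959,  0.02061708]), 'finger_gap': 0.9994147091347075}
```

View pics/top0.png

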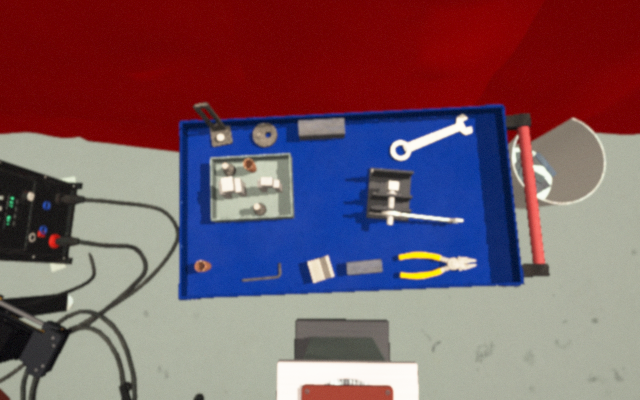

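View pics/side0.png

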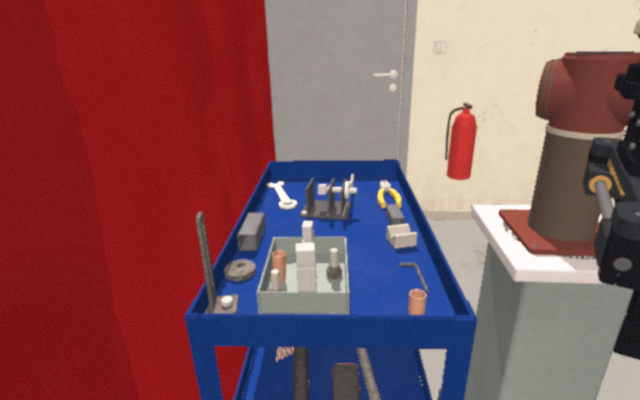

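Top: crate around (250,187) with thick packer (231,185) and thin one (268,183); bracket around (390,195), spanner to the right (−y). Side: shows the same with crate nearest (the thick one at (306,262), the thin one behind at (307,232)).

```bash
cat > m.py <<'E'
from h import *
D=np.load('top0.npz'); d=D['d']; X=pts(d,D); im=D['im']
def rep(name,u0,u1,v0,v1,z0,z1):
    S=X[v0:v1,u0:u1]; m=(S[...,2]>z0)&(S[...,2]<z1)
    n,l=cv2.connectedComponents(m.astype(np.uint8))
    for i in range(1,n):
        q=S[l==i]
        if len(q)<12: continue
        r=cv2.minAreaRect((q[:,:2]*1000).astype(np.float32))
        print(name,len(q),q.mean(0).round(4),'rect',np.round(r[0],1),np.round(r[1],1),round(r[2],1))
rep('table',300,360,160,240,-.05,.05)
rep('tabs',205,300,150,225,.08,.13)
rep('shoulders',205,300,150,225,.062,.08)
rep('crate',205,300,150,225,.037,.05)
rep('brkt',360,420,165,225,.068,.09)
rep('bracketall',360,420,165,225,.02,.09)
rep('spanner',380,470,200,230,.03,.09)
c=cv2.resize(im[145:235,200:475],None,fx=2.9,fy=2.9,interpolation=cv2.INTER_CUBIC)
cv2.imwrite('pics/crop1.png',c[:,:,::-1])
E
python3 m.py
```

```text
table 4788 [0.5257 0.0396 0.0013] rect [526.8  39.7] [193.8 144.3] 0.2
tabs 205 [0.5444 0.2647 0.0989] rect [545.7 266.4] [32.5 27. ] 9.1
tabs 113 [0.5506 0.1786 0.0991] rect [551.9 179.4] [25.9 17.4] 88.8
shoulders 104 [0.5462 0.2482 0.0737] rect [547.4 254.3] [31.5 26.9] 6.1
shoulders 38 [0.5503 0.199  0.074 ] rect [552.3 196.7] [18.1 14.5] 2.9
shoulders 61 [0.5512 0.1611 0.074 ] rect [552.6 163.4] [18.2 18.7] 86.2
shoulders 49 [0.5388 0.2858 0.0747] rect [540.  286.3] [34.4 14.6] 29.6
crate 640 [0.5538 0.2298 0.0447] rect [550.9 223.9] [150.8 191.3] 3.0
crate 14 [0.5928 0.2215 0.0431] rect [593.1 221.7] [ 5.2 20.2] 39.0
crate 13 [0.5916 0.2799 0.0434] rect [592.1 280.3] [ 4.1 13.8] 28.8
crate 13 [0.5483 0.1573 0.0438] rect [548.6 157.1] [ 8.4 19.6] 52.0
brkt 136 [ 0.5804 -0.1048  0.0761] rect [ 580.9 -104.3] [89.5  7.4] 84.5
brkt 265 [ 0.533  -0.1007  0.0743] rect [525.  -99.7] [59.4 69. ] 35.5
brkt 237 [ 0.4876 -0.0967  0.0763] rect [479.2 -96.6] [88.5 34.7] 85.6
bracketall 311 [ 0.5794 -0.1041  0.0582] rect [ 581.  -104.3] [89.6  7.4] 84.7
bracketall 862 [ 0.5086 -0.1009  0.0665] rect [ 500.1 -105.1] [108.3  88.7] 38.1
spanner 532 [ 0.4833 -0.1379  0.0631] rect [ 491.3 -168.1] [ 54.1 188.4] 3.3
```

View pics/crop1.png

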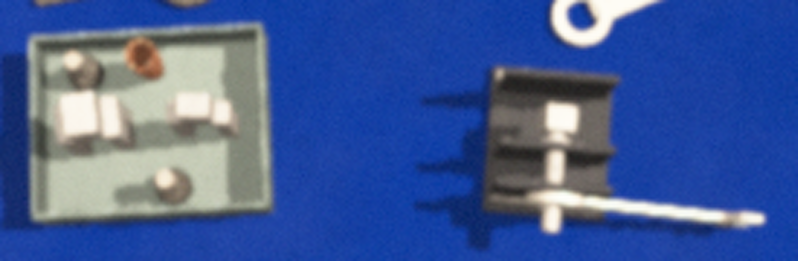

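Call:
{"api": "drive_tool", "payload": {"steps": [{"dx": 0.037, "dy": -0.049, "rz": 0.06}, {"dx": 0.037, "dy": -0.049, "rz": 0.06}, {"dx": 0.037, "dy": -0.049, "rz": 0.06}, {"dx": 0.037, "dy": -0.049, "rz": 0.06}, {"dx": 0.037, "dy": -0.049, "rz": 0.06}], "gripper": 0.62, "grip_force": 55}}

```text
invalid input
```

Call:
{"api": "drive_tool", "payload": {"steps": [{"dx": 0.037, "dy": -0.049, "dz": 0.0, "rx": 0.0, "ry": 0.0, "rz": 0.06}, {"dx": 0.037, "dy": -0.049, "dz": 0.0, "rx": 0.0, "ry": 0.0, "rz": 0.06}, {"dx": 0.037, "dy": -0.049, "dz": 0.0, "rx": 0.0, "ry": 0.0, "rz": 0.06}, {"dx": 0.037, "dy": -0.049, "dz": 0.0, "rx": 0.0, "ry": 0.0, "rz": 0.06}]}}

```text
time_s: 0.6
tool_pos: [0.4034, 0.3708, 0.2441]
orientation: [0.083, 0.997, -0.002, -0.001]
wrist_force: [2.3, 0.7, -0.7]
finger_gap: 0.999
```

Call:
{"api": "drive_tool", "payload": {"steps": [{"dx": 0.037, "dy": -0.049, "dz": 0.0, "rx": 0.0, "ry": 0.0, "rz": 0.055}, {"dx": 0.037, "dy": -0.049, "dz": 0.0, "rx": 0.0, "ry": 0.0, "rz": 0.055}, {"dx": 0.037, "dy": -0.049, "dz": 0.0, "rx": 0.0, "ry": 0.0, "rz": 0.055}, {"dx": 0.037, "dy": -0.046, "dz": 0.0, "rx": 0.0, "ry": 0.0, "rz": 0.0}, {"dx": 0.0, "dy": 0.0, "dz": 0.0, "rx": 0.0, "ry": 0.0, "rz": 0.0}], "gripper": 0.62}}

```text
time_s: 1.23
tool_pos: [0.5547, 0.1686, 0.2422]
orientation: [0.0, 1.0, -0.002, -0.002]
wrist_force: [0.5, 0.3, -0.7]
finger_gap: 0.627
```

```bash
python3 - <<'E'
from h import *
im,d,P=grab('wrist','w1.png'); np.savez('w1.npz',im=im,d=d,**P)
s=arm.observe(); print(s['tool_pos'],s['orientation'],s['joints'],P['camera_from_world'])
X=pts(d,P)
for lo,hi in((.088,.12),(.066,.08),(.04,.05)):
  m=((X[...,2]>lo)&(X[...,2]<hi)&(X[...,0]>.45)).astype(np.uint8)
  n,l,st,_=cv2.connectedComponentsWithStats(m)
  for i in range(1,n):
    q=X[l==i]
    if len(q)<150: continue
    r=cv2.minAreaRect((q[:,:2]*1000).astype(np.float32))
    print(lo,len(q),st[i][:4],q.mean(0).round(4),'rect',np.round(r[0],1),np.round(r[1],1),round(r[2],1))
E
```

```text
[0.55343378 0.1702654  0.24206523] [-6.02172562e-04  9.99994897e-01 -2.00375629e-03 -2.41413697e-03] [ 0.16405307  0.11962308  1.65092803 -0.0032292   1.3764586  -1.40731541] [[-8.06427638e-04  9.99992237e-01 -3.85679737e-03 -1.67985407e-01]
 [-9.66637631e-01 -1.76742363e-03 -2.56141693e-01  5.64749123e-01]
 [-2.56146522e-01  3.52156573e-03  9.66631552e-01 -2.43764741e-01]
 [ 0.00000000e+00  0.00000000e+00  0.00000000e+00  1.00000000e+00]]
0.088 1419 [423 163  38  44] [0.5422 0.2656 0.099 ] rect [543.4 267. ] [32.4 26.2] 9.0
0.088 748 [320 180  32  24] [0.5486 0.1799 0.0991] rect [549.5 180.1] [17.7 25.5] 0.1
0.066 2574 [  0  78  72 116] [ 0.514  -0.0873  0.0722] rect [512.8 -80.7] [59.6 97.7] 75.5
0.066 870 [403 157  61  44] [0.5417 0.2577 0.0737] rect [543.3 267.2] [32.2 50.3] 9.1
0.066 593 [307 175  57  22] [0.5478 0.1795 0.0736] rect [549.5 180.3] [49.6 17.6] 88.9
0.066 709 [  0 210  78  15] [ 0.5792 -0.0892  0.0735] rect [579.8 -93.4] [70.9  6.6] 85.6
0.04 635 [541  70  24 168] [0.525  0.3871 0.0427] rect [529.5 387.2] [158.9   2.7] 2.8
0.04 2881 [275  92 210 164] [0.5331 0.2216 0.0444] rect [548.5 224.7] [150.  190.2] 3.2
0.04 335 [  0 202  95  15] [ 0.577  -0.0989  0.0451] rect [ 576.6 -102.6] [88.8  5.8] 82.2
0.04 195 [403 243  40   7] [0.6181 0.2712 0.044 ] rect [618.8 271.7] [ 4.8 39.8] 3.1
0.04 227 [252 302  23  22] [0.6968 0.1051 0.0405] rect [696.5 104.2] [26.1 23.5] 3.8
0.04 434 [248 324 146   9] [0.7139 0.1672 0.0428] rect [713.7 167. ] [  2.7 158.6] 2.9
```

View pics/w1.png

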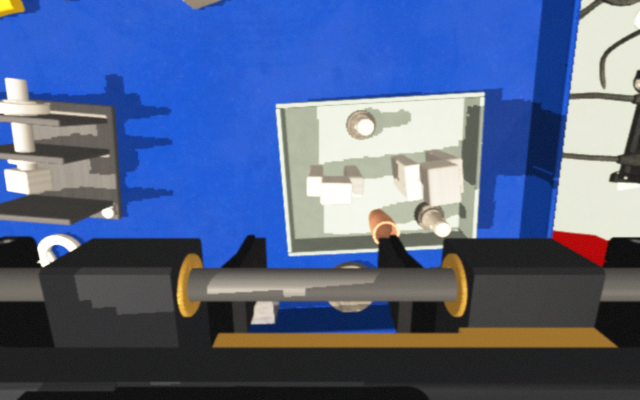

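Wrist view: crate with thin packer at (335,190), thick at (430,180); bracket at left. Thin at about (0.5505, 0.180), yaw ≈ 0.

Call:
{"api": "drive_tool", "payload": {"steps": [{"dx": -0.003, "dy": 0.01, "dz": -0.03, "rx": 0.0, "ry": 0.0, "rz": 0.0}, {"dx": 0.0, "dy": 0.0, "dz": -0.05, "rx": 0.0, "ry": 0.0, "rz": 0.0}, {"dx": 0.0, "dy": 0.0, "dz": -0.025, "rx": 0.0, "ry": 0.0, "rz": 0.0}, {"dx": 0.0, "dy": 0.0, "dz": 0.0, "rx": 0.0, "ry": 0.0, "rz": 0.0}]}}

```text
time_s: 1.78
tool_pos: [0.5465, 0.1855, 0.1345]
orientation: [-0.003, 1.0, -0.001, -0.003]
wrist_force: [-0.1, -0.7, -0.2]
finger_gap: 0.618
```

Call:
{"api": "drive_tool", "payload": {"steps": [{"dx": 0.004, "dy": -0.005, "dz": -0.012, "rx": 0.0, "ry": 0.0, "rz": 0.0}, {"dx": 0.0, "dy": 0.0, "dz": 0.0, "rx": 0.0, "ry": 0.0, "rz": 0.0}, {"dx": 0.0, "dy": 0.0, "dz": 0.0, "rx": 0.0, "ry": 0.0, "rz": 0.0}]}}

```text
time_s: 2.15
tool_pos: [0.5518, 0.182, 0.1249]
orientation: [-0.004, 1.0, -0.0, -0.001]
wrist_force: [-0.4, -0.1, 0.1]
finger_gap: 0.623
```

```bash
cat > st.py <<'E'
from h import *
from scipy.spatial.transform import Rotation as R
s=arm.observe(); r=R.from_quat(s['orientation'])
M=r.as_matrix(); print(s['time_s'],'pos',s['tool_pos'].round(4),'ytool yaw',np.degrees(np.arctan2(M[1,1],M[0,1])).round(2),'z',M[:,2].round(4),'y',M[:,1].round(4),'F',s['wrist_force'].round(1),'T',s['wrist_torque'].round(2),'gap mm',round(s['finger_gap']*87,1),'j',s['joints'].round(2))
E
python3 st.py
```

```text
2.15 pos [0.5518 0.182  0.1249] ytool yaw 90.42 z [-0.0021 -0.001  -1.    ] y [-0.0074  1.     -0.001 ] F [-0.4 -0.1  0.1] T [0.04 0.03 0.02] gap mm 54.2 j [ 0.18  0.24  1.75 -0.    1.16 -1.39]
```

Call:
{"api": "drive_tool", "payload": {"steps": [{"dx": -0.001, "dy": -0.002, "dz": -0.02, "rx": 0.0, "ry": 0.0, "rz": 0.0}, {"dx": 0.0, "dy": 0.0, "dz": 0.0, "rx": 0.0, "ry": 0.0, "rz": 0.0}]}}

```text
time_s: 2.4
tool_pos: [0.5512, 0.1798, 0.1045]
orientation: [-0.004, 1.0, -0.0, -0.0]
wrist_force: [-0.4, 0.4, -0.2]
finger_gap: 0.622
```

Call:
{"api": "drive_tool", "payload": {"steps": [{"dx": 0.0, "dy": 0.0, "dz": 0.0, "rx": 0.0, "ry": 0.0, "rz": 0.0}, {"dx": 0.0, "dy": 0.0, "dz": 0.0, "rx": 0.0, "ry": 0.0, "rz": 0.0}, {"dx": 0.0, "dy": 0.0, "dz": 0.0, "rx": 0.0, "ry": 0.0, "rz": 0.0}, {"dx": 0.0, "dy": 0.0, "dz": 0.0, "rx": 0.0, "ry": 0.0, "rz": 0.0}], "gripper": 0.0, "grip_force": 50}}

```text
time_s: 2.9
tool_pos: [0.5517, 0.1797, 0.1048]
orientation: [-0.003, 1.0, -0.0, 0.0]
wrist_force: [-0.1, -0.2, -1.2]
finger_gap: 0.295
```

```bash
python3 st.py
```

```text
2.9 pos [0.5517 0.1797 0.1048] ytool yaw 90.39 z [ 1.e-04 -6.e-04 -1.e+00] y [-6.8e-03  1.0e+00 -6.0e-04] F [-0.1 -0.2 -1.2] T [ 0.01 -0.02  0.  ] gap mm 25.6 j [ 0.18  0.26  1.76 -0.    1.12 -1.4 ]
```

Call:
{"api": "drive_tool", "payload": {"steps": [{"dx": 0.0, "dy": 0.0, "dz": 0.05, "rx": 0.0, "ry": 0.0, "rz": 0.0}, {"dx": 0.0, "dy": 0.0, "dz": 0.06, "rx": 0.0, "ry": 0.0, "rz": 0.0}, {"dx": 0.0, "dy": -0.01, "dz": 0.02, "rx": 0.0, "ry": 0.0, "rz": 0.0}, {"dx": -0.01, "dy": -0.045, "dz": 0.0, "rx": 0.0, "ry": 0.0, "rz": -0.02}, {"dx": -0.01, "dy": -0.045, "dz": 0.0, "rx": 0.0, "ry": 0.0, "rz": -0.02}]}}

```text
time_s: 3.52
tool_pos: [0.5278, 0.0797, 0.2349]
orientation: [0.014, 1.0, -0.001, -0.003]
wrist_force: [0.7, -0.3, -3.4]
finger_gap: 0.29
```

Call:
{"api": "drive_tool", "payload": {"steps": [{"dx": -0.01, "dy": -0.045, "dz": 0.0, "rx": 0.0, "ry": 0.0, "rz": -0.02}, {"dx": -0.01, "dy": -0.045, "dz": 0.0, "rx": 0.0, "ry": 0.0, "rz": -0.02}, {"dx": 0.0, "dy": -0.03, "dz": 0.0, "rx": 0.0, "ry": 0.0, "rz": -0.02}, {"dx": 0.0, "dy": 0.0, "dz": 0.0, "rx": 0.0, "ry": 0.0, "rz": 0.0}, {"dx": 0.0, "dy": 0.0, "dz": 0.0, "rx": 0.0, "ry": 0.0, "rz": 0.0}]}}

```text
time_s: 4.15
tool_pos: [0.5038, -0.0456, 0.2321]
orientation: [0.047, 0.999, -0.0, -0.006]
wrist_force: [0.4, 0.2, -3.4]
finger_gap: 0.296
```

```bash
python3 st.py; cat > b.py <<'E'
from h import *
import sys
im,d,P=grab('wrist',sys.argv[1]+'.png'); np.savez(sys.argv[1]+'.npz',im=im,d=d,**P)
X=pts(d,P)
for lo,hi in((.068,.082),(.1,.25)):
  m=((X[...,2]>lo)&(X[...,2]<hi)&(X[...,0]>.4)&(X[...,0]<.65)&(abs(X[...,1]+.1)<.1)).astype(np.uint8)
  n,l,st,_=cv2.connectedComponentsWithStats(m)
  for i in range(1,n):
    q=X[l==i]
    if len(q)<150: continue
    r=cv2.minAreaRect((q[:,:2]*1000).astype(np.float32))
    print(lo,len(q),st[i][:4],q.mean(0).round(4),'rect',np.round(r[0],1),np.round(r[1],1),round(r[2],1), 'z',np.percentile(q[:,2],[2,50,98]).round(4))
E
python3 b.py w2
```

```text
4.15 pos [ 0.5038 -0.0456  0.2321] ytool yaw 84.6 z [-0.0118  0.     -0.9999] y [ 0.0941  0.9956 -0.0011] F [ 0.4  0.2 -3.4] T [0.06 0.01 0.01] gap mm 25.8 j [-0.24 -0.05  1.84 -0.    1.36 -1.72]
0.068 1393 [207 168 106  24] [ 0.487  -0.0964  0.0755] rect [485.  -96.5] [89.5 18.9] 85.5 z [0.0685 0.0756 0.0816]
0.068 624 [211 218  68  12] [ 0.5216 -0.1131  0.0744] rect [ 523.6 -114.5] [58.6 10.1] 85.5 z [0.0686 0.0753 0.0771]
0.068 362 [249 235  24  22] [ 0.544  -0.1014  0.072 ] rect [ 545.4 -103.9] [21.7 19.9] 84.2 z [0.0683 0.072  0.0746]
0.1 5462 [259 199 126  69] [ 0.4935 -0.0441  0.206 ] rect [499.5 -44.7] [50. 17.] 84.5 z [0.1397 0.2145 0.241 ]
```

View pics/w2.png

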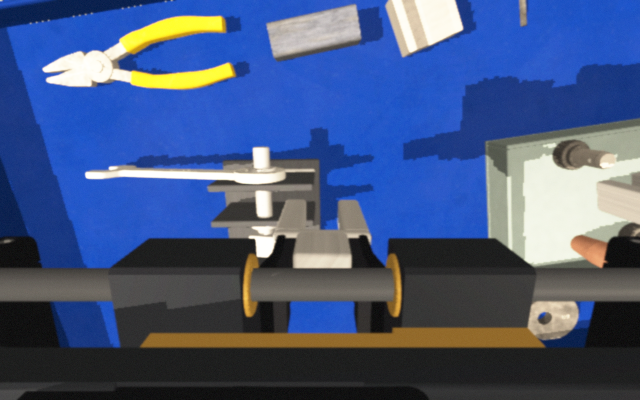

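Wrist view: packer held with jaws, legs at (290,215),(350,215); bracket plates at (265,185),(260,215), bolt nose/spanner visible, head at (263,240). Fit plates and the packer in the same picture.

```bash
cat > f.py <<'E'
from h import *
import sys
D=np.load(sys.argv[1]+'.npz'); X=pts(D['d'],D); X=X.reshape(-1,3); X=X[~np.isnan(X[:,0])]
o=np.array([.55,-.1014])
def toB(p,yaw): c,s=np.cos(yaw),np.sin(yaw); q=p[:,:2]-o; return np.c_[q@[c,s],q@[-s,c]]
Y=np.radians(-5.2)
B=toB(X,Y)
top=(abs(X[:,2]-.0757)<.002)&(abs(B[:,1])<.06)
for c in(-.057,-.025,.031):
  m=top&(abs(B[:,0]-c)<.009)&(abs(B[:,1]-.005)>.022); b=B[m]
  if len(b)<40: continue
  k=np.polyfit(b[:,1],b[:,0],1); 
  print('plate',c,len(b),'x off mm',round((np.median(b[:,0])-c)*1e3,2),'at y0',round((k[1]-c)*1e3,2),'mid',round((np.percentile(b[:,0],2)+np.percentile(b[:,0],98))/2*1e3-c*1e3,2),'width',round(np.ptp(np.percentile(b[:,0],[2,98]))*1e3,1),'slope deg',round(np.degrees(np.arctan(k[0])),2),'y ends',(np.percentile(b[:,1],[.5,99.5])*1e3).round(1))
# bolt y: points above .06 between plates
m=(abs(B[:,0]+.041)<.009)&(X[:,2]>.055)&(X[:,2]<.075)&(abs(B[:,1])<.02)
print('bolt',m.sum(),(np.percentile(B[m,1],[2,50,98])*1e3).round(1) if m.sum() else '')
# packer
for lo,hi in((.125,.14),(.14,.155),(.155,.17),(.17,.185),(.185,.2),(.2,.21),(.21,.224),(.224,.24)):
  m=(X[:,2]>lo)&(X[:,2]<hi)&(abs(B[:,1]-.055)<.1)&(X[:,0]>.45)&(X[:,0]<.53)
  if m.sum()>20: print(lo,m.sum(),'x',(np.percentile(B[m,0],[1,50,99])*1e3).round(1),'y',(np.percentile(B[m,1],[1,50,99])*1e3).round(1))
E
echo top; python3 f.py top0; echo w2; python3 f.py w2
```

```text
top
bolt 46 [-7.1 -0.7  5.3]
w2
plate -0.057 376 x off mm -1.92 at y0 -2.14 mid -2.09 width 6.4 slope deg -0.55 y ends [-45.3  43.8]
plate -0.025 257 x off mm -2.38 at y0 -2.45 mid -1.96 width 6.3 slope deg -0.74 y ends [-44.7  44.4]
bolt 302 [-6.9  0.5  6.1]
0.125 117 x [-63.3 -62.5 -47.6] y [27.7 62.7 75.9]
0.14 301 x [-63.3 -62.5 -47.9] y [27.9 40.8 75.7]
0.155 355 x [-63.2 -62.4 -51.9] y [27.9 62.7 76. ]
0.17 395 x [-63.  -62.3 -56.2] y [27.8 62.9 75.9]
0.185 614 x [-62.9 -62.1 -58.6] y [27.5 52.2 76.2]
0.2 624 x [-63.6 -61.9 -57.3] y [27.5 51.5 76.3]
0.21 1097 x [-63.8 -62.  -60.9] y [30.7 51.8 73.1]
0.224 1790 x [-63.6 -61.3 -55.5] y [29.8 51.8 74.3]
```

Call:
{"api": "drive_tool", "payload": {"steps": [{"dx": 0.002, "dy": -0.03, "dz": 0.0, "rx": 0.0, "ry": -0.006, "rz": 0.006}, {"dx": 0.001, "dy": -0.015, "dz": 0.0, "rx": 0.0, "ry": -0.003, "rz": 0.004}, {"dx": 0.0, "dy": 0.0, "dz": 0.0, "rx": 0.0, "ry": 0.0, "rz": 0.0}, {"dx": 0.0, "dy": 0.0, "dz": 0.0, "rx": 0.0, "ry": 0.0, "rz": 0.0}]}}

```text
time_s: 4.7
tool_pos: [0.5071, -0.0873, 0.2315]
orientation: [0.039, 0.999, 0.001, -0.002]
wrist_force: [-0.7, 0.5, -3.2]
finger_gap: 0.293
```

```bash
python3 st.py
```

```text
4.7 pos [ 0.5071 -0.0873  0.2315] ytool yaw 85.49 z [-0.0037  0.0023 -1.    ] y [0.0786 0.9969 0.002 ] F [-0.7  0.5 -3.2] T [-0.    0.02 -0.03] gap mm 25.5 j [-0.32 -0.03  1.83  0.    1.35 -1.82]
```

Call:
{"api": "drive_tool", "payload": {"steps": [{"dx": 0.001, "dy": -0.009, "dz": -0.02, "rx": 0.002, "ry": -0.003, "rz": 0.0}, {"dx": 0.0, "dy": 0.0, "dz": -0.02, "rx": 0.0, "ry": 0.0, "rz": 0.0}, {"dx": 0.0, "dy": 0.0, "dz": 0.0, "rx": 0.0, "ry": 0.0, "rz": 0.0}, {"dx": 0.0, "dy": 0.0, "dz": 0.0, "rx": 0.0, "ry": 0.0, "rz": 0.0}]}}

```text
time_s: 5.2
tool_pos: [0.5089, -0.0935, 0.1919]
orientation: [0.038, 0.999, 0.003, 0.0]
wrist_force: [-0.0, 0.1, -3.7]
finger_gap: 0.296
```

```bash
python3 st.py; python3 b.py w3; python3 f.py w3
```

```text
5.2 pos [ 0.5089 -0.0935  0.1919] ytool yaw 85.66 z [ 9.0e-04  5.2e-03 -1.0e+00] y [0.0756 0.9971 0.0052] F [-0.   0.1 -3.7] T [ 0.03 -0.01  0.  ] gap mm 25.7 j [-0.34  0.01  1.86  0.01  1.27 -1.83]
0.068 1867 [252 163 123  27] [ 0.4869 -0.0968  0.0757] rect [486.3 -96.4] [89.6 20.3] 83.0 z [0.0688 0.0759 0.0816]
0.068 228 [254 219  25  11] [ 0.5192 -0.1353  0.0744] rect [ 520.3 -135.5] [17.7  6.7] 85.5 z [0.0683 0.0753 0.0769]
0.068 333 [305 219  33  11] [ 0.5227 -0.0936  0.0748] rect [523.3 -93.6] [24.2  6.3] 85.0 z [0.0683 0.0755 0.0771]
0.1 8523 [132 202 378  69] [ 0.4883 -0.0917  0.1968] rect [491.5 -92.1] [91.6 44.3] 85.8 z [0.1094 0.1873 0.2497]
0.1 1297 [  0 237  80  35] [ 0.4682 -0.1687  0.2428] rect [ 471.2 -164.3] [27.7 10.2] 72.4 z [0.2369 0.2425 0.2498]
0.1 1076 [600 237  40  33] [ 0.4801 -0.0116  0.2429] rect [478.9 -13.6] [14.  11.6] 59.4 z [0.2379 0.2426 0.2488]
0.1 2044 [  2 302  58  46] [ 0.4885 -0.1707  0.2438] rect [ 489.6 -170.8] [ 3.7 23. ] 85.4 z [0.237  0.2439 0.2497]
0.1 1099 [252 302  39  31] [ 0.5029 -0.109   0.2256] rect [ 500.  -108.2] [ 5.7 33.3] 89.4 z 
[... 209 characters left out ...]
[ 3.5 22.5] 85.1 z [0.238  0.2443 0.2497]
plate -0.057 520 x off mm -2.46 at y0 -2.51 mid -3.39 width 7.9 slope deg -0.42 y ends [-45.6  43.5]
plate -0.025 217 x off mm -2.43 at y0 -2.56 mid -1.89 width 6.4 slope deg -0.82 y ends [-45.2  43.8]
bolt 392 [-7.4 -0.3  5.9]
0.125 392 x [-52.9 -52.2 -44.6] y [-19.1  -6.   28.8]
0.14 445 x [-52.9 -52.3 -50.4] y [-19.3  15.9  29. ]
0.155 950 x [-54.1 -52.3 -47.8] y [-19.7   4.5  29.4]
0.17 1195 x [-54.4 -52.4 -51.4] y [-16.6   4.9  25.8]
0.185 1687 x [-54.5 -51.7 -46. ] y [-17.9   4.5  27. ]
0.2 213 x [-54.6 -53.5 -33.3] y [-19.6  17.4  28.6]
0.21 1134 x [-48.8 -40.8 -33.6] y [-13.1   4.7  22.4]
0.224 1109 x [-80.8 -53.4 -42.1] y [-14.   22.2  86.4]
```

View pics/w3.png

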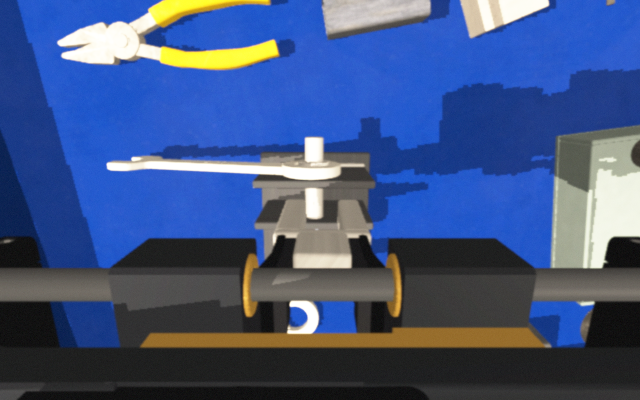

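Wrist view: packer is over the space between the first two plates, shifted about 5 mm to the right (+y).

Call:
{"api": "drive_tool", "payload": {"steps": [{"dx": -0.0005, "dy": -0.0045, "dz": 0.0, "rx": -0.005, "ry": 0.0, "rz": -0.003}, {"dx": 0.0, "dy": 0.0, "dz": 0.0, "rx": 0.0, "ry": 0.0, "rz": 0.0}, {"dx": 0.0, "dy": 0.0, "dz": 0.0, "rx": 0.0, "ry": 0.0, "rz": 0.0}]}}

```text
time_s: 5.62
tool_pos: [0.5093, -0.0984, 0.1938]
orientation: [0.039, 0.999, -0.0, 0.002]
wrist_force: [-0.6, 0.3, -3.7]
finger_gap: 0.292
```

```bash
python3 st.py
```

```text
5.625 pos [ 0.5093 -0.0984  0.1938] ytool yaw 85.49 z [ 0.0037 -0.0011 -1.    ] y [ 7.860e-02  9.969e-01 -8.000e-04] F [-0.6  0.3 -3.7] T [0.02 0.03 0.  ] gap mm 25.4 j [-0.34  0.01  1.86  0.    1.27 -1.84]
```

Call:
{"api": "drive_tool", "payload": {"steps": [{"dx": -0.0005, "dy": -0.0005, "dz": -0.01, "rx": 0.0, "ry": 0.003, "rz": 0.0}, {"dx": 0.0, "dy": 0.0, "dz": -0.015, "rx": 0.0, "ry": 0.0, "rz": 0.0}, {"dx": 0.0, "dy": 0.0, "dz": -0.015, "rx": 0.0, "ry": 0.0, "rz": 0.0}, {"dx": 0.0, "dy": 0.0, "dz": 0.0, "rx": 0.0, "ry": 0.0, "rz": 0.0}]}}

```text
time_s: 6.12
tool_pos: [0.5077, -0.0986, 0.1498]
orientation: [0.039, 0.999, -0.0, -0.001]
wrist_force: [-0.5, 0.2, -3.7]
finger_gap: 0.296
```

```bash
python3 st.py
```

```text
6.125 pos [ 0.5077 -0.0986  0.1498] ytool yaw 85.48 z [-1.6e-03 -3.0e-04 -1.0e+00] y [ 7.880e-02  9.969e-01 -4.000e-04] F [-0.5  0.2 -3.7] T [ 0.06 -0.    0.02] gap mm 25.8 j [-0.34  0.06  1.9  -0.    1.19 -1.84]
```

Feet at about z=0.049, no contact. Continue.

Call:
{"api": "drive_tool", "payload": {"steps": [{"dx": 0.0005, "dy": 0.0, "dz": -0.012, "rx": 0.0, "ry": 0.0, "rz": 0.0}, {"dx": 0.0, "dy": 0.0, "dz": -0.012, "rx": 0.0, "ry": 0.0, "rz": 0.0}, {"dx": 0.0, "dy": 0.0, "dz": -0.008, "rx": 0.0, "ry": 0.0, "rz": 0.0}, {"dx": 0.0, "dy": 0.0, "dz": 0.0, "rx": 0.0, "ry": 0.0, "rz": 0.0}]}}

```text
time_s: 6.62
tool_pos: [0.5082, -0.0986, 0.1153]
orientation: [0.039, 0.999, -0.0, -0.001]
wrist_force: [0.4, 0.6, -3.3]
finger_gap: 0.295
```

```bash
python3 st.py
```

```text
6.625 pos [ 0.5082 -0.0986  0.1153] ytool yaw 85.48 z [-1.9e-03 -2.0e-04 -1.0e+00] y [ 7.880e-02  9.969e-01 -3.000e-04] F [ 0.4  0.6 -3.3] T [ 0.09 -0.02 -0.02] gap mm 25.7 j [-0.34  0.1   1.92 -0.    1.12 -1.84]
```

Call:
{"api": "drive_tool", "payload": {"steps": [{"dx": 0.0, "dy": 0.0, "dz": -0.005, "rx": 0.0, "ry": 0.0, "rz": 0.0}, {"dx": 0.0, "dy": 0.0, "dz": -0.001, "rx": 0.0, "ry": 0.0, "rz": 0.0}, {"dx": 0.0, "dy": 0.0, "dz": -0.001, "rx": 0.0, "ry": 0.0, "rz": 0.0}]}}

```text
time_s: 7.0
tool_pos: [0.509, -0.0988, 0.1088]
orientation: [0.039, 0.999, -0.0, -0.0]
wrist_force: [1.0, 0.1, -3.1]
finger_gap: 0.296
```

```bash
python3 st.py
```

```text
7.0 pos [ 0.509  -0.0988  0.1088] ytool yaw 85.48 z [-1.e-04 -8.e-04 -1.e+00] y [ 7.880e-02  9.969e-01 -8.000e-04] F [ 1.   0.1 -3.1] T [-0.01 -0.06 -0.01] gap mm 25.7 j [-0.34  0.11  1.92 -0.    1.1  -1.84]
```

Nominally at the seat but no weight transfer yet; inch down until contact.

Call:
{"api": "drive_tool", "payload": {"steps": [{"dx": 0.0, "dy": 0.0, "dz": -0.001, "rx": 0.0, "ry": 0.0, "rz": 0.0}, {"dx": 0.0, "dy": 0.0, "dz": -0.001, "rx": 0.0, "ry": 0.0, "rz": 0.0}]}}

```text
time_s: 7.25
tool_pos: [0.5097, -0.099, 0.1088]
orientation: [0.039, 0.999, -0.001, 0.001]
wrist_force: [-4.9, 0.6, 7.1]
finger_gap: 0.29
```

Contact (Fz −3 → +7 N) at the expected height: seated. Release.

Call:
{"api": "drive_tool", "payload": {"steps": [{"dx": 0.0, "dy": 0.0, "dz": 0.0, "rx": 0.0, "ry": 0.0, "rz": 0.0}, {"dx": 0.0, "dy": 0.0, "dz": 0.0, "rx": 0.0, "ry": 0.0, "rz": 0.0}, {"dx": 0.0, "dy": 0.0, "dz": 0.0, "rx": 0.0, "ry": 0.0, "rz": 0.0}, {"dx": 0.0, "dy": 0.0, "dz": 0.0, "rx": 0.0, "ry": 0.0, "rz": 0.0}], "gripper": 0.62}}

```text
time_s: 7.75
tool_pos: [0.5112, -0.0996, 0.1098]
orientation: [0.039, 0.999, -0.001, 0.002]
wrist_force: [-0.3, -0.3, 0.2]
finger_gap: 0.597
```

Call:
{"api": "drive_tool", "payload": {"steps": [{"dx": 0.0, "dy": 0.0, "dz": 0.03, "rx": 0.0, "ry": 0.0, "rz": 0.0}, {"dx": 0.0, "dy": 0.0, "dz": 0.045, "rx": 0.0, "ry": 0.0, "rz": 0.0}, {"dx": -0.02, "dy": 0.0, "dz": 0.03, "rx": 0.0, "ry": 0.0, "rz": 0.0}, {"dx": 0.0, "dy": 0.0, "dz": 0.0, "rx": 0.0, "ry": 0.0, "rz": 0.0}, {"dx": 0.0, "dy": 0.0, "dz": 0.0, "rx": 0.0, "ry": 0.0, "rz": 0.0}]}}

```text
time_s: 8.38
tool_pos: [0.4898, -0.0992, 0.2159]
orientation: [0.039, 0.999, -0.001, 0.001]
wrist_force: [0.3, 0.5, 0.3]
finger_gap: 0.62
```

```bash
python3 st.py; python3 b.py w4 >/dev/null; python3 f.py w4 | grep -v '^0'; python3 - <<'E'
from h import *
im,d,P=grab('top'); np.savez('top1.npz',im=im,d=d,**P)
a=im[140:240,340:480]
im2,d2,P2=grab('side'); b=im2[150:250,270:410]
cv2.imwrite('pics/ts1.png',np.hstack([cv2.resize(q,None,fx=2.8,fy=2.8,interpolation=cv2.INTER_CUBIC) for q in(a,b)])[:,:,::-1])
import f2 if False else None
E
true
```

```text
8.375 pos [ 0.4898 -0.0992  0.2159] ytool yaw 85.47 z [ 0.0028 -0.0017 -1.    ] y [ 0.0789  0.9969 -0.0015] F [0.3 0.5 0.3] T [0.   0.03 0.  ] gap mm 54.0 j [-0.36 -0.06  1.88 -0.    1.31 -1.85]
plate -0.057 459 x off mm -2.1 at y0 -1.93 mid 0.62 width 12.7 slope deg -1.1 y ends [-45.4  43.7]
plate -0.025 393 x off mm -2.49 at y0 -2.46 mid -2.19 width 6.5 slope deg -0.74 y ends [-45.5  43.7]
bolt 6 [-11.4  -6.1   5.2]  File "<stdin>", line 6
    import f2 if False else None
              ^^
SyntaxError: invalid syntax
```

```bash
python3 - <<'E'
from h import *
D=np.load('w4.npz'); X=pts(D['d'],D)
c,s=np.cos(np.radians(-4.6)),np.sin(np.radians(-4.6)); o=np.array([.5479,-.1020])
q=X[...,:2]-o; bx=q@[c,s]; by=q@[-s,c]; z=X[...,2]
for n,m in(('tab',(z>.095)&(z<.115)&(abs(by)<.04)&(bx>-.07)&(bx<0)),('shoulder',(z>.0735)&(z<.085)&(abs(bx+.041)<.011)&(abs(by)<.04)),('head top',(abs(bx+.002)<.013)&(abs(by)<.018)&(z>.055)&(z<.085)),('plate3',(abs(bx-.031)<.006)&(abs(z-.076)<.002)&(abs(by)<.06)),('plate2',(abs(bx+.025)<.006)&(abs(z-.076)<.002)&(abs(by)<.06))):
  if m.sum()<10: print(n,m.sum()); continue
  p=lambda a:(np.percentile(a[m],[1,50,99])*1e3).round(1)
  print(n,m.sum(),'x',p(bx),'y',p(by),'z',p(z))
  if n=='head top':
    A=np.c_[bx[m],by[m],np.ones(m.sum())]; k=np.linalg.lstsq(A,z[m],rcond=None)[0]; print('slope z/y',np.arctan(k[1]),k)
E
```

```text
tab 869 x [-49.7 -42.2 -32.4] y [-12.2   0.5  13.2] z [ 95.9 103.7 105.4]
shoulder 702 x [-49.8 -44.  -32.3] y [-23.9   1.   25.1] z [74.1 77.9 84.5]
head top 725 x [-14.6  -6.5   5.1] y [-13.   -0.1  13.5] z [56.  70.6 74.8]
slope z/y -0.06521815284111988 [ 0.22349688 -0.06531078  0.07062156]
plate3 0
plate2 507 x [-28.2 -25.3 -22.2] y [-43.5 -14.3  44.1] z [74.2 75.8 77.3]
```

View pics/w4.png

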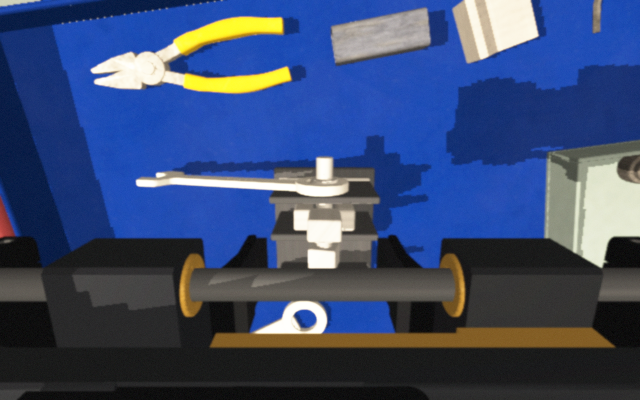

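Packer is seated: tab top 104 mm, shoulders 78 mm, centred at x=−41 of the bracket. Head at (322,258) visible behind. Go over the head with the tool tilted 0.22 about the bolt axis.

Call:
{"api": "drive_tool", "payload": {"steps": [{"dx": 0.018, "dy": -0.011, "dz": 0.0, "rx": 0.08, "ry": -0.006, "rz": 0.0}, {"dx": 0.018, "dy": -0.011, "dz": 0.0, "rx": 0.08, "ry": -0.006, "rz": 0.0}, {"dx": 0.015, "dy": -0.008, "dz": -0.005, "rx": 0.05, "ry": -0.005, "rz": 0.0}, {"dx": 0.0, "dy": 0.0, "dz": 0.0, "rx": 0.0, "ry": 0.0, "rz": 0.0}, {"dx": 0.0, "dy": 0.0, "dz": 0.0, "rx": 0.0, "ry": 0.0, "rz": 0.0}]}}

```text
time_s: 9.05
tool_pos: [0.5403, -0.128, 0.203]
orientation: [0.039, 0.993, 0.109, 0.001]
wrist_force: [-0.5, 0.7, -0.1]
finger_gap: 0.616
```

```bash
cat >> st.py <<'E'
hd=np.array([.5475,-.1018,.06]); bX=np.array([.997,-.080,0]); bY=np.array([.080,.997,0])
u=-M[:,2]; e=s['tool_pos']-hd
print('rel head: bx %.4f by %.4f z %.4f | tilt about bx %.3f, u along bx %.4f, y.bx %.4f'%(e@bX,e@bY,e[2],np.arctan2(-u@bY,u[2]),u@bX,M[:,1]@bX))
L=e[2]/np.cos(.22)
E
cat > sp.py <<'E'
from h import *
# spanner slope about bracket x: points in front of plate 1, by<-50mm
def slope(n,f=None):
    if f: D=np.load(f); d=D['d']
    else:
        D=eyes.camera_params(n); _,d=eyes.grab_frame(n)
    X=pts(d,D); q=X[...,:2]-np.array([.549,-.1017]); c,s=np.cos(np.radians(-4.8)),np.sin(np.radians(-4.8))
    bx=q@[c,s]; by=q@[-s,c]; z=X[...,2]
    m=(bx>-.10)&(bx<-.05)&(by<-.05)&(by>-.165)&(z>.012)&(z<.11)
    if m.sum()<30: print(n,'few',m.sum()); return
    k=np.polyfit(by[m],z[m],1)
    r=z[m]-np.polyval(k,by[m]); g=abs(r)<.006; k=np.polyfit(by[m][g],z[m][g],1)
    bins=[(round(a,3),round(float(np.median(z[m&(by>a)&(by<a+.02)])),4)) for a in np.arange(-.17,-.05,.02) if (m&(by>a)&(by<a+.02)).any()]
    print(n,g.sum(),'bolt angle',np.arctan(k[0]).round(4),'z at axis',k[1].round(4),bins)
E
python3 st.py; python3 -c "
from sp import *
slope('top','top0.npz'); slope('wrist','w4.npz'); slope('wrist','w3.npz'); slope('side','side0.npz')"
```

```text
9.05 pos [ 0.5403 -0.128   0.203 ] ytool yaw 85.44 z [ 0.0104  0.2174 -0.976 ] y [0.0775 0.973  0.2175] F [-0.5  0.7 -0.1] T [-0.08  0.03 -0.01] gap mm 53.6 j [-0.49  0.14  1.72  0.2   1.38 -2.03]
rel head: bx -0.0051 by -0.0267 z 0.1430 | tilt about bx 0.219, u along bx 0.0070, y.bx -0.0005
top 125 bolt angle 0.2045 z at axis 0.0693 [(np.float64(-0.17), 0.0477), (np.float64(-0.15), 0.0414), (np.float64(-0.13), 0.0432), (np.float64(-0.11), 0.047), (np.float64(-0.09), 0.0522), (np.float64(-0.07), 0.058)]
wrist 877 bolt angle 0.1884 z at axis 0.0651 [(np.float64(-0.17), 0.0467), (np.float64(-0.15), 0.0389), (np.float64(-0.13), 0.0403), (np.float64(-0.11), 0.045), (np.float64(-0.09), 0.0501), (np.float64(-0.07), 0.0547)]
wrist 1023 bolt angle 0.1908 z at axis 0.0657 [(np.float64(-0.17), 0.0471), (np.float64(-0.15), 0.039), (np.float64(-0.13), 0.0408), (np.float64(-0.11), 0.0454), (np.float64(-0.09), 0.0504), (np.float64(-0.07), 0.0549)]
side 19 bolt angle 0.1483 z at axis 0.0587 [(np.float64(-0.17), 0.0487), (np.float64(-0.15), 0.0388), (np.float64(-0.13), 0.0395), (np.float64(-0.11), 0.0364), (np.float64(-0.09), 0.0466), (np.float64(-0.07), 0.0556)]
```

Call:
{"api": "drive_tool", "payload": {"steps": [{"dx": 0.0045, "dy": -0.0045, "dz": 0.0, "rx": 0.0, "ry": -0.006, "rz": 0.0}, {"dx": 0.0, "dy": 0.0, "dz": 0.0, "rx": 0.0, "ry": 0.0, "rz": 0.0}, {"dx": 0.0005, "dy": 0.006, "dz": -0.027, "rx": 0.0, "ry": 0.0, "rz": 0.0}, {"dx": 0.0005, "dy": 0.005, "dz": -0.024, "rx": 0.0, "ry": 0.0, "rz": 0.0}, {"dx": 0.0, "dy": 0.0, "dz": 0.0, "rx": 0.0, "ry": 0.0, "rz": 0.0}]}}

```text
time_s: 9.68
tool_pos: [0.546, -0.1196, 0.1527]
orientation: [0.037, 0.993, 0.108, 0.005]
wrist_force: [-0.1, 0.5, 0.6]
finger_gap: 0.618
```

```bash
python3 st.py; python3 b.py w5|head -6
```

```text
9.675 pos [ 0.546  -0.1196  0.1527] ytool yaw 85.73 z [ 0.0184  0.2147 -0.9765] y [0.0727 0.9738 0.2154] F [-0.1  0.5  0.6] T [-0.04  0.04 -0.  ] gap mm 53.7 j [-0.47  0.19  1.76  0.21  1.28 -2.04]
rel head: bx -0.0000 by -0.0178 z 0.0927 | tilt about bx 0.217, u along bx -0.0012, y.bx -0.0054
0.068 2545 [247 108 146  32] [ 0.4871 -0.0996  0.076 ] rect [485.2 -96.5] [89.7 17.9] 85.5 z [0.0688 0.0759 0.0817]
0.068 1005 [280 145  83  32] [ 0.505  -0.107   0.0773] rect [507.3 -98.6] [50. 18.] 85.4 z [0.0702 0.0777 0.0808]
0.068 1435 [249 177 141  19] [ 0.5228 -0.1032  0.0749] rect [ 525. -100.] [89.5 11. ] 85.5 z [0.0689 0.0756 0.0771]
0.068 1084 [299 202  37  32] [ 0.5449 -0.1036  0.0716] rect [ 545.6 -103.8] [23.4 20.3] 85.9 z [0.0686 0.0716 0.0747]
0.068 913 [268 255 109  13] [ 0.5772 -0.0966  0.0735] rect [ 578.3 -101.3] [75.9  6.5] 85.1 z [0.0683 0.0744 0.077 ]
0.1 1554 [309 151  48  34] [ 0.5069 -0.0992  0.1037] rect [507.4 -98.5] [26.3 18.1] 85.2 z [0.1009 0.1039 0.1051]
```

View pics/w5.png

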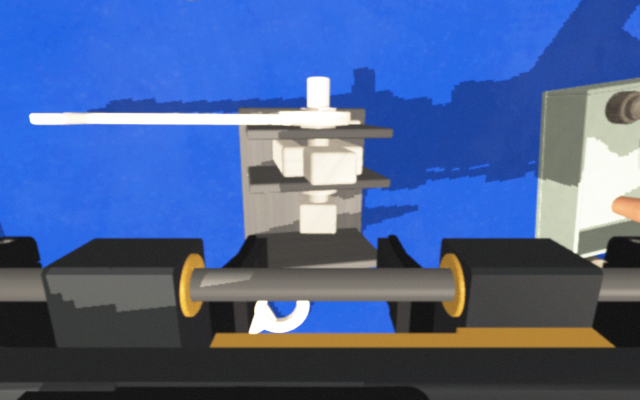

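Wrist view: head (318,217) in the gap, packer (330,160) astride the bolt, jaws in line with the head. Descend along the tilted axis.

Call:
{"api": "drive_tool", "payload": {"steps": [{"dx": -0.001, "dy": -0.001, "dz": -0.012, "rx": 0.003, "ry": 0.0, "rz": -0.004}, {"dx": 0.0, "dy": 0.003, "dz": -0.016, "rx": 0.0, "ry": 0.0, "rz": 0.0}, {"dx": 0.0, "dy": 0.0035, "dz": -0.014, "rx": 0.0, "ry": 0.0, "rz": 0.0}, {"dx": 0.0, "dy": 0.0, "dz": 0.0, "rx": 0.0, "ry": 0.0, "rz": 0.0}]}}

```text
time_s: 10.22
tool_pos: [0.5468, -0.1151, 0.1116]
orientation: [0.039, 0.993, 0.109, 0.008]
wrist_force: [-0.5, 0.4, -0.5]
finger_gap: 0.625
```

```bash
python3 st.py
```

```text
10.225 pos [ 0.5468 -0.1151  0.1116] ytool yaw 85.53 z [ 0.0244  0.215  -0.9763] y [0.0762 0.9734 0.2163] F [-0.5  0.4 -0.5] T [-0.11  0.02  0.01] gap mm 54.3 j [-0.47  0.24  1.79  0.22  1.2  -2.05]
rel head: bx 0.0003 by -0.0133 z 0.0516 | tilt about bx 0.218, u along bx -0.0072, y.bx -0.0019
```

Call:
{"api": "drive_tool", "payload": {"steps": [{"dx": -0.001, "dy": 0.0035, "dz": -0.015, "rx": 0.0, "ry": 0.006, "rz": 0.0}, {"dx": 0.0, "dy": 0.0035, "dz": -0.014, "rx": 0.0, "ry": 0.0, "rz": 0.0}, {"dx": 0.0, "dy": 0.0025, "dz": -0.01, "rx": 0.0, "ry": 0.0, "rz": 0.0}, {"dx": 0.0, "dy": 0.0, "dz": 0.0, "rx": 0.0, "ry": 0.0, "rz": 0.0}]}}

```text
time_s: 10.72
tool_pos: [0.5455, -0.1047, 0.0696]
orientation: [0.039, 0.993, 0.109, 0.005]
wrist_force: [-0.9, 0.1, 0.9]
finger_gap: 0.618
```

```bash
python3 st.py
```

```text
10.725 pos [ 0.5455 -0.1047  0.0696] ytool yaw 85.45 z [ 0.0177  0.2152 -0.9764] y [0.0775 0.9733 0.216 ] F [-0.9  0.1  0.9] T [-0.09  0.   -0.02] gap mm 53.8 j [-0.45  0.29  1.82  0.23  1.12 -2.05]
rel head: bx -0.0017 by -0.0030 z 0.0096 | tilt about bx 0.218, u along bx -0.0004, y.bx -0.0006
```

Call:
{"api": "drive_tool", "payload": {"steps": [{"dx": 0.0, "dy": 0.001, "dz": -0.0015, "rx": 0.0, "ry": 0.0, "rz": 0.0}, {"dx": 0.0, "dy": 0.0, "dz": 0.0, "rx": 0.0, "ry": 0.0, "rz": 0.0}, {"dx": 0.0, "dy": 0.0, "dz": 0.0, "rx": 0.0, "ry": 0.0, "rz": 0.0}, {"dx": 0.0, "dy": 0.0, "dz": 0.0, "rx": 0.0, "ry": 0.0, "rz": 0.0}, {"dx": 0.0, "dy": 0.0, "dz": 0.0, "rx": 0.0, "ry": 0.0, "rz": 0.0}], "gripper": 0.0, "grip_force": 20}}

```text
time_s: 11.35
tool_pos: [0.5465, -0.104, 0.0692]
orientation: [0.04, 0.993, 0.108, 0.006]
wrist_force: [-0.6, 0.2, -2.2]
finger_gap: 0.273
```

```bash
python3 st.py
```

```text
11.35 pos [ 0.5465 -0.104   0.0692] ytool yaw 85.46 z [ 0.0197  0.2146 -0.9765] y [0.0773 0.9734 0.2155] F [-0.6  0.2 -2.2] T [-0.1  -0.01 -0.03] gap mm 23.8 j [-0.45  0.29  1.82  0.23  1.12 -2.05]
rel head: bx -0.0009 by -0.0023 z 0.0092 | tilt about bx 0.217, u along bx -0.0025, y.bx -0.0008
```

Call:
{"api": "drive_tool", "payload": {"steps": [{"dx": 0.0, "dy": 0.0, "dz": 0.0, "rx": 0.0, "ry": 0.0, "rz": 0.0}, {"dx": 0.0, "dy": 0.0, "dz": 0.0, "rx": 0.0, "ry": 0.0, "rz": 0.0}, {"dx": 0.0, "dy": 0.0005, "dz": 0.0, "rx": -0.05, "ry": 0.004, "rz": 0.0}, {"dx": 0.0, "dy": 0.0005, "dz": 0.0, "rx": -0.05, "ry": 0.004, "rz": 0.0}, {"dx": 0.0, "dy": 0.0, "dz": 0.0, "rx": 0.0, "ry": 0.0, "rz": 0.0}], "grip_force": 55}}

```text
time_s: 11.98
tool_pos: [0.5466, -0.103, 0.0693]
orientation: [0.04, 0.998, 0.057, 0.004]
wrist_force: [0.3, -3.1, -3.6]
finger_gap: 0.269
```

```bash
python3 st.py; python3 -c "
from sp import *
slope('top'); slope('wrist')"
```

```text
11.975 pos [ 0.5466 -0.103   0.0693] ytool yaw 85.45 z [ 0.012   0.1142 -0.9934] y [0.0788 0.9903 0.1148] F [ 0.3 -3.1 -3.6] T [-0.24  0.01 -0.03] gap mm 23.4 j [-0.39  0.27  1.83  0.13  1.07 -1.94]
rel head: bx -0.0008 by -0.0013 z 0.0093 | tilt about bx 0.115, u along bx -0.0029, y.bx -0.0006
top few 0
wrist 3165 bolt angle 0.1347 z at axis 0.07 [(np.float64(-0.15), 0.0331), (np.float64(-0.13), 0.0542), (np.float64(-0.11), 0.0565), (np.float64(-0.09), 0.0592), (np.float64(-0.07), 0.0619)]
```

Head follows. Finish the turn.

Call:
{"api": "drive_tool", "payload": {"steps": [{"dx": 0.0, "dy": 0.0005, "dz": 0.0, "rx": -0.05, "ry": 0.004, "rz": 0.0}, {"dx": 0.0, "dy": 0.0005, "dz": 0.0, "rx": -0.05, "ry": 0.004, "rz": 0.0}, {"dx": 0.0, "dy": 0.0, "dz": 0.0, "rx": -0.012, "ry": 0.001, "rz": 0.0}, {"dx": 0.0, "dy": 0.0, "dz": 0.0, "rx": 0.0, "ry": 0.0, "rz": 0.0}, {"dx": 0.0, "dy": 0.0, "dz": 0.0, "rx": 0.0, "ry": 0.0, "rz": 0.0}]}}

```text
time_s: 12.7
tool_pos: [0.5467, -0.1021, 0.0694]
orientation: [0.042, 0.999, 0.004, 0.001]
wrist_force: [-0.0, 0.2, -0.6]
finger_gap: 0.269
```

```bash
python3 st.py; python3 b.py w6 >/dev/null; python3 -c "
from sp import *
slope('wrist','w6.npz'); slope('wrist'); slope('side')
im,d,P=grab('side'); b=im[140:260,250:430]; cv2.imwrite('pics/s6.png',cv2.resize(b,None,fx=4,fy=4,interpolation=cv2.INTER_CUBIC)[:,:,::-1])"
```

```text
12.7 pos [ 0.5467 -0.1021  0.0694] ytool yaw 85.23 z [ 0.0028  0.0087 -1.    ] y [0.0831 0.9965 0.0089] F [-0.   0.2 -0.6] T [ 0.2  -0.04  0.22] gap mm 23.4 j [-0.33  0.26  1.85  0.01  1.04 -1.82]
rel head: bx -0.0008 by -0.0004 z 0.0094 | tilt about bx 0.009, u along bx -0.0021, y.bx 0.0031
wrist 3069 bolt angle 0.0273 z at axis 0.0699 [(np.float64(-0.15), 0.055), (np.float64(-0.13), 0.0667), (np.float64(-0.11), 0.0672), (np.float64(-0.09), 0.0678), (np.float64(-0.07), 0.0684)]
wrist 3077 bolt angle 0.0293 z at axis 0.0701 [(np.float64(-0.15), 0.0553), (np.float64(-0.13), 0.0667), (np.float64(-0.11), 0.0672), (np.float64(-0.09), 0.0678), (np.float64(-0.07), 0.0684)]
side 33 bolt angle -0.0657 z at axis 0.0602 [(np.float64(-0.17), 0.0817), (np.float64(-0.15), 0.0677), (np.float64(-0.13), 0.0679), (np.float64(-0.11), 0.0669), (np.float64(-0.09), 0.0658), (np.float64(-0.07), 0.068)]
```

View pics/w6.png

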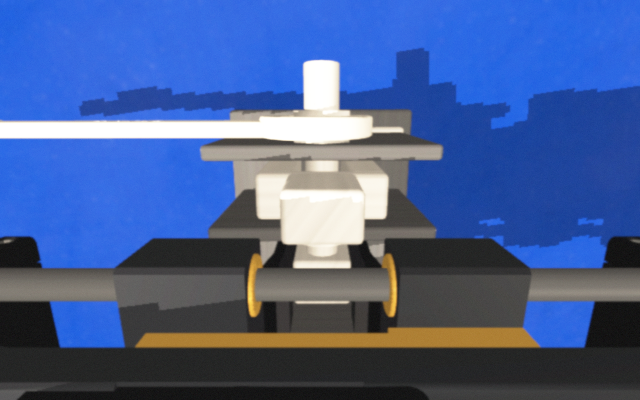

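View pics/s6.png

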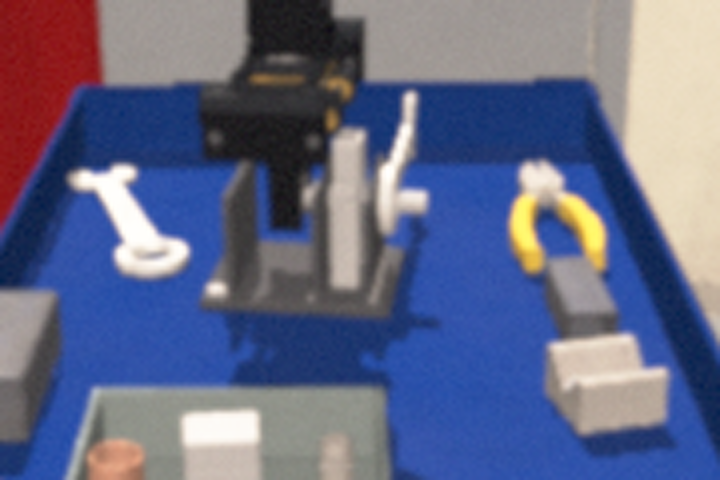

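Side/wrist views: packer stands astride the bolt, spanner near level (base of the slope estimate biased +0.02 as at 0.22), jaws hold the head at (320,275). A small final trim of −0.009.

Call:
{"api": "drive_tool", "payload": {"steps": [{"dx": 0.0, "dy": 0.0, "dz": 0.0, "rx": -0.01, "ry": 0.0, "rz": 0.0}, {"dx": 0.0, "dy": 0.0, "dz": 0.0, "rx": 0.0, "ry": 0.0, "rz": 0.0}, {"dx": 0.0, "dy": 0.0, "dz": 0.0, "rx": 0.0, "ry": 0.0, "rz": 0.0}, {"dx": 0.0, "dy": 0.0, "dz": 0.0, "rx": 0.0, "ry": 0.0, "rz": 0.0}, {"dx": 0.0, "dy": 0.0, "dz": 0.0, "rx": 0.0, "ry": 0.0, "rz": 0.0}]}}

```text
time_s: 13.52
tool_pos: [0.5467, -0.102, 0.0694]
orientation: [0.042, 0.999, -0.001, 0.002]
wrist_force: [0.7, 0.9, -0.7]
finger_gap: 0.27
```

```bash
python3 st.py; python3 -c "
from sp import *
slope('wrist')"; python3 st.py
```

```text
13.525 pos [ 0.5467 -0.102   0.0694] ytool yaw 85.24 z [ 0.0029 -0.0023 -1.    ] y [ 0.083   0.9965 -0.002 ] F [ 0.7  0.9 -0.7] T [ 0.24 -0.05  0.13] gap mm 23.5 j [-0.33  0.25  1.85 -0.    1.04 -1.81]
rel head: bx -0.0008 by -0.0003 z 0.0094 | tilt about bx -0.002, u along bx -0.0031, y.bx 0.0030
wrist 3067 bolt angle 0.018 z at axis 0.07 [(np.float64(-0.15), 0.057), (np.float64(-0.13), 0.0679), (np.float64(-0.11), 0.0682), (np.float64(-0.09), 0.0687), (np.float64(-0.07), 0.0691)]
13.575 pos [ 0.5466 -0.102   0.0694] ytool yaw 85.24 z [ 0.0028 -0.0022 -1.    ] y [ 0.083   0.9965 -0.002 ] F [ 1.   0.7 -0.6] T [ 0.23 -0.04  0.14] gap mm 23.4 j [-0.33  0.25  1.85 -0.    1.04 -1.81]
rel head: bx -0.0009 by -0.0003 z 0.0094 | tilt about bx -0.002, u along bx -0.0030, y.bx 0.0030
```

```bash
python3 -c "
from cell import order
print(order.close_job())"
```

```text
the job is handed in; nothing more can be done
None
```

The job is handed in at about 13.6 s of the 48 s allowed; no verdict was reported.

- **Packer:** The thin packer went from the crate into the bay astride the bolt, and I let go of it. A check after release put its tab top at 104 mm and its shoulders at 78 mm. It was centred at x ≈ −41 mm and y ≈ +0.5 mm of the bracket. The thick packer was left alone.
- **Bolt:** I gripped the square head in the gap with the tool tilted 0.22 rad to match it, then turned it until the jaws were upright. I handed in while still holding it at 55 N grip, with the wrist force around 1 N.
- **Last checks:**
  - The jaw tilt about the bolt was −0.002 rad.
  - The spanner slope from wrist-camera depth read +0.018 rad. That does not quite agree. At 0.115 and 0.009 rad of tilt the same fit also read about 0.02 above the jaws, so I took the difference as bias in the fit. At the 0.22 stop, though, it had read 0.19.
  - The top camera could not see the spanner during the turn. The side camera had too few points to give a useful slope, and read −0.066 just before the final trim.

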